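Sniff a specimen carrier's gasket with the leak probe

TASK

Draw the pen-shaped leak probe straight up out of its bench holder, lean it over to about 45 degrees from upright (any direction, tip lowest), and with it leaning so guide its tip slowly, no faster than 5 cm/s, along the dark gasket on top of the specimen carrier, from the left end to the right end as seen from the robot, less than a centimetre above the gasket and without pressing on it. Then raise it clear and finish still holding the probe in the gripper, motionless, leaning at about 45 degrees with its tip some 20 cm above the table. Leave the three vials as they stand.

Things in the scene. Friction and masses are not known exactly. Their poses are not given: they have to be found in the camera images.
- probe: Leak probe: loose rigid pen, 178 mm long, 60 g. Origin at its nozzle tip; z runs up the shaft to the tail. Along z, mm: nozzle 4 thick 0-30, cone to 46, shank 17 thick to 72, black collar 28 thick 72-78, round grey grip 20 thick 78-162, tail to 178; grip it at 110-140. Starts upright in the holder, tip down and 14 mm above the table, collar resting on the holder's top.
- holder: Bench holder, fixed to the table: black block 62 x 62 mm on a dark steel foot 90 x 90 x 10 mm, top at 86 mm, with one upright bore 22 mm wide and 76 mm deep in the middle. Origin at the centre of the underside, z up. The probe is out once its tip is higher than 86 mm.
- carrier: Specimen carrier, fixed: flat grey box 74 x 170 x 40 mm, two white half lids on top that meet on a straight dark rubber gasket, 4 mm wide, lengthwise down the middle of the flat top. Origin at the centre of the underside, z up; the gasket lies along y at x = 0, z = 40 mm; its +y end is the left end seen from the robot. Yaw at most 0.25 rad either way.
- seam0 (a point): Point on top of the gasket where the probe's tip starts: 65 mm from the middle at the left (+y) end.
- seam1 (a point): Point on the gasket 32.5 mm left of the middle.
- seam2 (a point): Middle point of the gasket.
- seam3 (a point): Point on the gasket 32.5 mm right of the middle.
- seam4 (a point): Point on top of the gasket where the run ends: 65 mm from the middle at the right (-y) end.
- low_vial: Bystander: white screw-capped vial, 27 mm thick, 52 mm high, standing loose on the table left of the holder. Origin at the centre of its underside, z up.
- tall_vial: Bystander: screw-capped vial, 42 mm thick, 85 mm high, standing loose on the table farther left, before a tall fixed cabinet (front at x = 0.5, from y = 0.25 to the left): bring the arm in along the near edge. Origin at the centre of its underside, z up.
- mid_vial: Bystander: screw-capped vial, 32 mm thick, 60 mm high, standing loose on the table beyond the gap between holder and carrier. Origin at the centre of its underside, z up.

How it is judged (in metres and radians):
On the way, in this order (a step that is already met when the one before it is completed fails the run):
1. the probe is drawn upright out of its holder, held by the fingers, its tip above the holder's top (z of probe in the frame of holder above 0.089 m and angle between probe's own z axis and vertical below 0.3 rad and contact force between probe and holder below 0.1 N and contact force between the fingers and probe above 1 N), for 0.05 s.
2. the held probe leans 30 to 60 degrees from upright, tip lowest (angle between probe's own z axis and vertical between 0.52 and 1.05 rad and contact force between the fingers and probe above 1 N), for 0.1 s.
3. leaning 30 to 60 degrees, the tip is within 15 mm of the gasket's left end point (all of step 2 and distance between probe and seam0 below 0.015 m), for 0.05 s.
4. leaning 30 to 60 degrees, the tip is within 15 mm of the gasket's first quarter point (all of step 2 and distance between probe and seam1 below 0.015 m), for 0.05 s.
5. leaning 30 to 60 degrees, the tip is within 15 mm of the gasket's middle point (all of step 2 and distance between probe and seam2 below 0.015 m), for 0.05 s.
6. leaning 30 to 60 degrees, the tip is within 15 mm of the gasket's third quarter point (all of step 2 and distance between probe and seam3 below 0.015 m), for 0.05 s.
7. leaning 30 to 60 degrees, the tip is within 15 mm of the gasket's right end point (all of step 2 and distance between probe and seam4 below 0.015 m), for 0.05 s.
At the end, for the whole second after the job is handed in: The probe is in the fingers (over 1 N), at rest (under 3 cm/s), leaning 30 to 60 degrees from upright with its tip lowest and more than 15 cm above the table, touching neither carrier nor holder; each vial stands within 2 cm of where it was (all of step 2 and height (world z) of probe above 0.15 m and linear speed of probe below 0.03 m/s and contact force between probe and carrier below 0.1 N and contact force between probe and holder below 0.1 N and distance of each of low_vial, mid_vial, tall_vial from where it was at the start of the episode below 0.02 m and angle between each of low_vial, mid_vial, tall_vial's own z axis and vertical below 0.2 rad); the arm keeps its last pose, push and grip.
It fails at once if the tip moves faster than 10 cm/s within 25 mm of the inner part of the gasket ((distance between probe and seam1 below 0.025 m or distance between probe and seam2 below 0.025 m or distance between probe and seam3 below 0.025 m) and linear speed of probe above 0.1 m/s).
It fails at once if the probe presses on the carrier with more than 6 N (contact force between probe and carrier above 6 N).
It fails at once if a vial is shifted by more than 3 cm or tipped (distance of any of low_vial, mid_vial, tall_vial from where it was at the start of the episode above 0.03 m or angle between any of low_vial, mid_vial, tall_vial's own z axis and vertical above 0.4 rad).
It also fails if it takes over 61 s, if anything falls off the work surface, if the arm or the gripper's body presses on something with over 40 N, if the wrist force passes 120 N, or if a joint passes its speed limit or range.

ROBOT

A 6-joint arm with a two-finger parallel gripper is mounted at the origin on a cart in front of the work surface, level with it; the furniture and walls round the work are solid. World frame = base frame: x ahead of the robot, y to its left, z up, the work surface at z = 0. Lengths are in m, angles in degrees, forces in N, time in s.
With the tool pointing down it reaches from about 0.3 to 0.75 m from the base axis. Payload 8.5 kg.
Tool frame: the origin (TCP) lies at the very end of the fingers, on their centre line; the grasp point (between the pads) lies 19 mm behind it (env.hold_point_z is the distance from the TCP to the grasp point, in m); z points along the fingers, y is the line along which they close (so a half turn about z gives the same grasp; the last joint's range is limited). The gripper opens to 85 mm and grips with 20 to 120 N. Pads are 22 mm wide; open, the fingers measure 114 mm over their backs; the gripper's body (76 mm by 85 mm) begins 54 mm behind the grasp point. The pads swing forward as they close: fully open they stand 13 mm farther back than shut.
Start: joints at [53.784, 21.807, 74.336, -0, 83.858, -12.336], TCP at [0.223, 0.503, 0.231] pointing down, gripper open.
Joint ranges: [-178.18, 178.18], [-50.72, 133.34], [12.68, 142.11], [-81.47, 261.47], [9.98, 163.14], [-165.26, 165.26]. Speed limits (degrees/s): [136.94, 136.94, 180, 180, 180, 180].

INTERFACE

Orientations are given as a 3x3 rotation matrix whose columns are the frame's x, y, z axes.
In Python, from rig import env, optics gives the robot as it stands.
- The arm moves only by the shell command python3 -m jog 'ROWS' [OPENING] [FORCE]. ROWS is JSON, a list of rows, each an object with "linear": the shift along the tool's x, y, z in units of 40 mm (1.0 is 40 mm), a list of three; "roll": the turn about the tool's z in units of 5 degrees (1.0 is 5 degrees). A call has 1 to 12 rows; each row shifts and turns the commanded pose from where the row before left it, along the tool's axes as they then stand; what a row does not reach is not made up. A row lasts 1/12 s, in which the tool goes at most 41.7 mm and 7.16 degrees, less where a joint would pass 70% of its speed; a pose out of reach is approached as far as the arm can. A call is refused whole if a number of a shift passes 1 or a number of a turn 1, either way. A call with a gripper value outside its range is refused whole. OPENING is the opening, from -1 (shut) to 1 (fully open), set as the call begins (- or left out, the last holds). The fingers move at their own pace and stop on an object; FORCE is the grip in N (left out, the last holds). Time passes only in rows, so rows that do not move let the fingers close. It gives the time, the measured TCP pose, the force, the opening and the grip force at its end, in the units of the state.
- env.observe(): the state, without advancing time (a new reading comes with each control period).
- optics.get_image(name): name is "scene" or "side" or "wrist"; returns the picture (384x512x3 uint8, red, green, blue); there is no depth.
- optics.calibration(name): a dict with "fov_y" (degrees; the focal length in pixels is half the picture's height over the tangent of half this angle, whatever the lens; pixels are square), "cx", "cy" (the principal point, pixels), "D" ([k1, k2, p1, p2, k3] as OpenCV has them; the pictures are not rectified), "T" (4x4, takes a point from camera to world coordinates). Camera axes: x right, y down, z forward; pixel columns grow to the right and rows downward; lengths in m; the calibration is good to about 2 mm. A picture is of the moment at which its call begins: read the wrist's pose just before it. calibration takes no time and is no camera call; for the wrist camera it gives the pose at the moment of the call.
- env.close_job(): hands the job in; it is judged then, once.
The state is a dict: "time_s": time; "q": joint angles; "qvel": joint speeds; "joint_efforts": joint torques, N m; "position": TCP position; "tool_rot": TCP orientation; "ft_force": force on the tool from outside, world axes, zero at the start; "wrist_torque": the same for the moment, N m; "grip_width": finger opening in m; "gripper_force": force on a finger pad.
Only numpy, scipy, OpenCV 4.12 (cv2) and the standard library are available. Lean on these libraries where they do the work, as an engineer would, in place of code of your own. Each camera call takes 0.05 s, during which the arm holds its last target. There are 200 camera calls.

## Working session

There is one attempt and no reset: what is moved stays moved. The work goes in short steps, Python scripts to look and compute and a shell command to move; the robot and the scene stay as the last step left them, time stands still between calls to the robot, and variables do not carry over. Pictures are saved under pics/ and viewed, at most 10 in all, crops included, and the job is handed in when it is done.

```bash
ls; mkdir -p pics; cat > h.py <<'E'
import numpy as np,cv2
from rig import env,optics
def K(c):
    f=192/np.tan(np.radians(c["fov_y"])/2); return np.array([[f,0,c["cx"]],[0,f,c["cy"]],[0,0,1.]])
def ray(c,uv):
    T=np.array(c["T"]); p=cv2.undistortPoints(np.array([[uv]],float),K(c),np.array(c["D"]))[0,0]
    return T[:3,3],T[:3,:3]@np.array([p[0],p[1],1.])
def onz(c,uv,z):
    o,d=ray(c,uv); return o+d*(z-o[2])/d[2]
def tri(obs):  # list of (calib, uv)
    A=np.zeros((3,3));b=np.zeros(3)
    for c,uv in obs:
        o,d=ray(c,uv); d=d/np.linalg.norm(d); P=np.eye(3)-np.outer(d,d); A+=P;b+=P@o
    x=np.linalg.solve(A,b)
    return x,[np.linalg.norm((np.eye(3)-np.outer(ray(c,uv)[1],ray(c,uv)[1])/np.dot(ray(c,uv)[1],ray(c,uv)[1]))@(x-ray(c,uv)[0])) for c,uv in obs]
def proj(c,X):
    T=np.linalg.inv(np.array(c["T"])); return cv2.projectPoints(np.atleast_2d(np.array(X,float)),cv2.Rodrigues(T[:3,:3])[0],T[:3,3],K(c),np.array(c["D"]))[0][:,0]
def shot(n,fn):
    c=optics.calibration(n); im=np.array(optics.get_image(n)); cv2.imwrite("pics/"+fn,im[:,:,::-1]); return c,im
E
python3 - <<'E'
from h import *
s=env.observe(); print(s["position"],np.round(s["tool_rot"],3).tolist(),s["grip_width"],env.hold_point_z)
for n in("scene","side","wrist"):
    c,_=shot(n,n+"0.png"); print(n,np.round(c["T"],3).tolist(),c["fov_y"],np.round(c["D"],3))
E
```

```text
pics
[0.22248782 0.50266321 0.23071466] [[-0.914, 0.405, -0.001], [0.405, 0.914, -0.001], [0.0, -0.001, -1.0]] 0.08562402745160992 0.0187
scene [[0.623, -0.355, 0.697, -0.091], [-0.782, -0.29, 0.552, -0.408], [0.006, -0.888, -0.459, 0.472], [0.0, 0.0, 0.0, 1.0]] 56.55493524169413 [0.004 0.    0.    0.    0.   ]
side [[-0.84, -0.25, 0.482, 0.03], [-0.543, 0.365, -0.757, 0.81], [0.013, -0.897, -0.442, 0.489], [0.0, 0.0, 0.0, 1.0]] 57.61336247200126 [-0.05  0.    0.    0.    0.  ]
wrist [[0.404, 0.865, 0.298, 0.145], [0.915, -0.382, -0.132, 0.536], [-0.001, 0.326, -0.946, 0.374], [0.0, 0.0, 0.0, 1.0]] 60.7062478165209 [-0.087  0.     0.     0.     0.   ]
```

View pics/scene0.png

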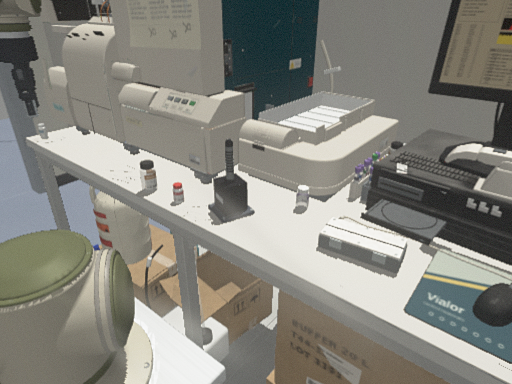

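View pics/side0.png

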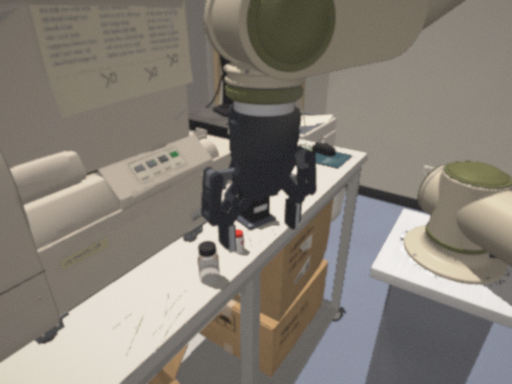

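Scene view: tall vial (148,175), low vial (178,193), holder block (231,195) with the probe's grip upright at (229,160), mid vial (302,197), carrier (362,243). In the side view the gripper hides the probe.

```bash
python3 - <<'E'
from h import *
im=cv2.imread("pics/scene0.png"); c=optics.calibration("scene")
a=im[130:230,195:265]; b=im[205:280,310:420]
cv2.imwrite("pics/crop1.png",np.hstack([cv2.resize(a,(420,600),interpolation=cv2.INTER_CUBIC)]))
cv2.imwrite("pics/crop2.png",cv2.resize(b,(770,525),interpolation=cv2.INTER_CUBIC))
for n,uv,z in (("low",(179,203),0),("tall",(150,188),0),("mid",(301,209),0),("holdtop",(231,178),.086),("carr",(362,240),.04)): print(n,onz(c,uv,z).round(3))
E
```

```text
low [0.421 0.263 0.   ]
tall [0.426 0.393 0.   ]
mid [ 0.599 -0.004  0.   ]
holdtop [0.49  0.137 0.086]
carr [ 0.514 -0.202  0.04 ]
```

View pics/crop1.png

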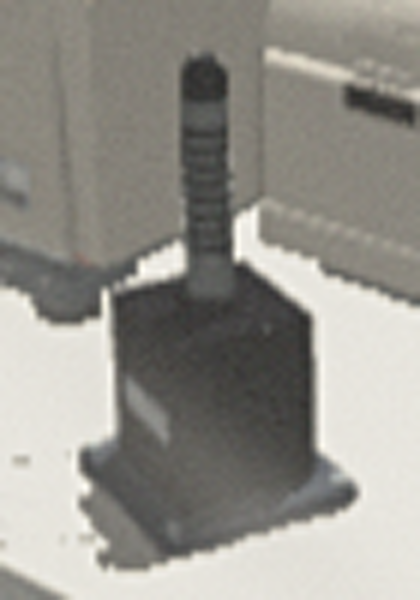

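View pics/crop2.png

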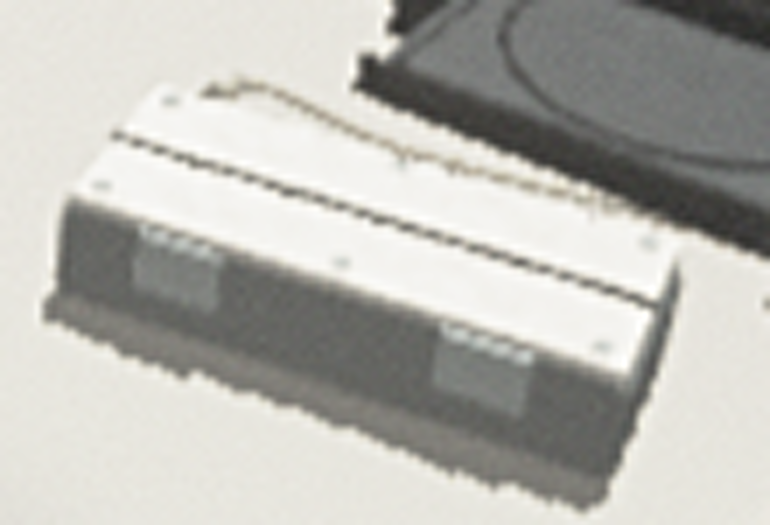

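Crop 1: the probe's tail top is at about (229.2,141) and its foot on the holder about (230,178). The block's top corners are near (214,178), (235,174) and (247,182). Crop 2: the gasket's ends are about (326.4,224.0) and (404.3,248.3). I'll go to a viewing position along the near edge.

```bash
python3 - <<'E'
from h import *
c=optics.calibration("scene")
for n,uv,z in (("tail",(229.2,141),.192),("collar",(230,178),.088),("g0",(326.4,224),.04),("g1",(404.3,248.3),.04),("bl",(214.2,178.5),.086),("bb",(235,173.7),.086),("br",(247,182),.086),("centrifuge foot",(265,168),0),("foot2",(320,190),0)): print(n,onz(c,uv,z).round(3))
E
R='{"linear":[-0.65,-0.46,-0.19],"roll":0}'; true
python3 -m jog '[{"linear":[-0.65,-0.46,-0.19],"roll":0},{"linear":[-0.65,-0.46,-0.19],"roll":0},{"linear":[-0.65,-0.46,-0.19],"roll":0},{"linear":[-0.65,-0.46,-0.19],"roll":0},{"linear":[-0.65,-0.46,-0.19],"roll":0},{"linear":[-0.65,-0.46,-0.19],"roll":0},{"linear":[-0.65,-0.46,-0.19],"roll":0},{"linear":[-0.65,-0.46,-0.19],"roll":0},{"linear":[0,0,0],"roll":1},{"linear":[0,0,0],"roll":1},{"linear":[0,0,0],"roll":1},{"linear":[0,0,0],"roll":1}]' 1
python3 -m jog '[{"linear":[0,0,0],"roll":1},{"linear":[0,0,0],"roll":1},{"linear":[0,0,0],"roll":1},{"linear":[0,0,0],"roll":1},{"linear":[0,0,0],"roll":1},{"linear":[0,0,0],"roll":1},{"linear":[0,0,0],"roll":1},{"linear":[0,0,0],"roll":1},{"linear":[0,0,0],"roll":1},{"linear":[0,0,0],"roll":0.2},{"linear":[0,0,0],"roll":0}]'
python3 - <<'E'
from h import *
s=env.observe(); print(s["position"],np.round(s["tool_rot"],3).tolist(),s["q"],s["ft_force"])
c,_=shot("wrist","w1.png"); c2,_=shot("side","side1.png")
for n,c in (("w",c),("s",c2)): print(n,proj(c,[[.49,.137,.192],[.49,.137,.086],[.51,-.137,.04],[.51,-.267,.04]]).round(0).tolist())
E
```

```text
tail [0.471 0.12  0.192]
collar [0.486 0.136 0.088]
g0 [ 0.521 -0.116  0.04 ]
g1 [ 0.541 -0.28   0.04 ]
bl [0.462 0.167 0.086]
bb [0.515 0.146 0.086]
br [0.499 0.092 0.086]
centrifuge foot [0.744 0.224 0.   ]
foot2 [0.722 0.01  0.   ]
time_s: 1.15
position: [0.3533, 0.2838, 0.292]
tool_rot: [[-0.717, 0.697, -0.0], [0.697, 0.717, -0.0], [0.0, -0.0, -1.0]]
ft_force: [0.1, -0.2, 0.1]
grip_width: 0.085
gripper_force: 0.0
time_s: 2.07
position: [0.3532, 0.2841, 0.292]
tool_rot: [[-0.003, 1.0, -0.0], [1.0, 0.003, -0.0], [-0.0, -0.0, -1.0]]
ft_force: [-0.7, 0.3, 0.6]
grip_width: 0.0858
gripper_force: 0.0
[0.35316935 0.28407304 0.29200137] [[-0.003, 1.0, -0.0], [1.0, 0.003, -0.0], [-0.0, -0.0, -1.0]] [2.37862355e+01 9.56370595e+00 8.16214582e+01 1.58414715e-04
 8.88341325e+01 2.35970000e+01] [-0.6556538   0.34464626  0.63404125]
w [[400.0, 338.0], [367.0, 277.0], [349.0, 397.0], [340.0, 443.0]]
s [[248.0, 151.0], [248.0, 189.0], [291.0, 170.0], [308.0, 158.0]]
```

View pics/w1.png

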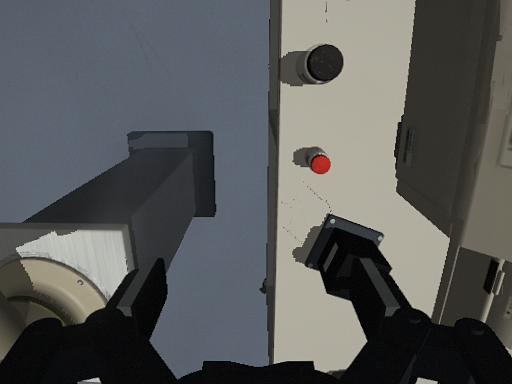

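Wrist view: the holder foot's corners are at (328,214) and (383,238), so it is yawed, and a finger hides the probe; the low vial's red cap is at (319,163), the tall vial at (323,62). I'll check the side view.

```bash
python3 - <<'E'
import cv2
im=cv2.imread("pics/side1.png")[110:250,170:370]
cv2.imwrite("pics/crop3.png",cv2.resize(im,(800,560),interpolation=cv2.INTER_CUBIC))
E
```

```text
(no output)
```

View pics/crop3.png

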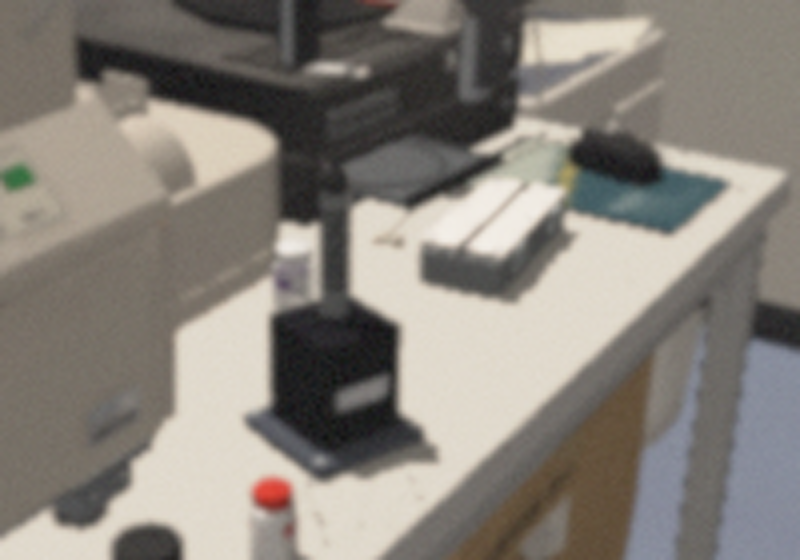

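Side view: the probe runs from its tail at (252.8,151) to its base at (254,187), the gasket from (285.5,172) to (300.5,155.8). Triangulating.

```bash
python3 - <<'E'
from h import *
a=optics.calibration("scene");b=optics.calibration("side")
for n,u,v in (("tail",(229.2,141),(252.8,153)),("tailtop",(229.2,138.8),(252.8,150)),("base",(230,178),(254,187)),("g0",(326.4,224),(285.5,172)),("g1",(404.3,248.3),(300.5,155.8))):
    x,r=tri([(a,u),(b,v)]);print(n,x.round(4),np.round(r,4))
# block corners side view
for uv in ((272,315),(398,325),(330,345)): print(onz(b,(170+uv[0]/4,110+uv[1]/4),.086).round(3))
for uv in ((248,415),(425,438),(320,470)): print('foot',onz(b,(170+uv[0]/4,110+uv[1]/4),.010).round(3))
E
```

```text
tail [0.4814 0.1308 0.1862] [0.0004 0.0004]
tailtop [0.4815 0.1301 0.1928] [0.0007 0.0007]
base [0.4782 0.1291 0.0926] [0.0004 0.0004]
g0 [ 0.5188 -0.1168  0.0388] [0.0024 0.0024]
g1 [ 0.5446 -0.2787  0.037 ] [0.0005 0.0005]
[0.514 0.151 0.086]
[0.438 0.117 0.086]
[0.459 0.165 0.086]
foot [0.529 0.16  0.01 ]
foot [0.414 0.118 0.01 ]
foot [0.45  0.189 0.01 ]
```

```bash

python3 -m jog '[{"linear":[-0.7,0.2,0],"roll":0},{"linear":[-0.7,0.2,0],"roll":0},{"linear":[-0.7,0.2,0],"roll":0},{"linear":[-0.7,0.2,0],"roll":0},{"linear":[-0.26,0.594,0],"roll":0},{"linear":[-0.26,0.594,0],"roll":0},{"linear":[-0.26,0.594,0],"roll":0},{"linear":[-0.26,0.594,0],"roll":0},{"linear":[0,0,0],"roll":0.9},{"linear":[0,0,0],"roll":0.9},{"linear":[0,0,0],"roll":0.9},{"linear":[0,0,0],"roll":0.9}]' 1 30
python3 -m jog '[{"linear":[0,0,0.5],"roll":0},{"linear":[0,0,0.5],"roll":0},{"linear":[0,0,0.3],"roll":0},{"linear":[0,0,0],"roll":0}]'
python3 - <<'E'
from h import *
s=env.observe(); print(s["q"].round(1)); shot("side","side2.png"); shot("wrist","w2.png")
E
python3 - <<'E'
import cv2,numpy as np
a=cv2.imread("pics/side2.png")[60:240,170:330];b=cv2.imread("pics/w2.png")
cv2.imwrite("pics/c2.png",np.hstack([cv2.resize(a,(356,400)),cv2.resize(b,(444,400))]))
E
```

```text
time_s: 3.17
position: [0.4807, 0.1306, 0.2919]
tool_rot: [[0.309, 0.951, -0.0], [0.951, -0.309, -0.0], [-0.0, -0.0, -1.0]]
ft_force: [0.5, -0.8, -0.4]
grip_width: 0.0851
gripper_force: 0.0
time_s: 3.5
position: [0.4796, 0.1307, 0.2378]
tool_rot: [[0.306, 0.952, -0.005], [0.952, -0.306, -0.0], [-0.002, -0.005, -1.0]]
ft_force: [-0.6, -0.6, 0.4]
grip_width: 0.0855
gripper_force: 0.0
[ 1.6 16.3 81.6  0.  82.4 19.4]
```

View pics/c2.png

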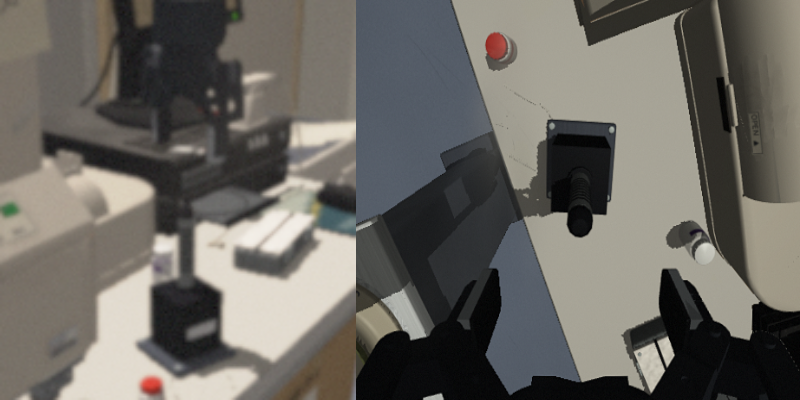

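The combined view shows the gripper straight above the probe, the holder square to it, and the probe between the fingers (wrist, about (579,220) in the composite). I'll descend and grip.

```bash

python3 -m jog '[{"linear":[0,0,0.4],"roll":0},{"linear":[0,0,0.4],"roll":0},{"linear":[0,0,0.4],"roll":0},{"linear":[0,0,0.4],"roll":0},{"linear":[0,0,0.4],"roll":0},{"linear":[0,0,0.4],"roll":0},{"linear":[0,0,0.3],"roll":0},{"linear":[0,0,0.12],"roll":0},{"linear":[0,0,0],"roll":0},{"linear":[0,0,0],"roll":0}]'
python3 -m jog '[{"linear":[0,0,0],"roll":0},{"linear":[0,0,0],"roll":0},{"linear":[0,0,0],"roll":0},{"linear":[0,0,0],"roll":0},{"linear":[0,0,0],"roll":0},{"linear":[0,0,0],"roll":0},{"linear":[0,0,0],"roll":0},{"linear":[0,0,0],"roll":0},{"linear":[0,0,0],"roll":0},{"linear":[0,0,0],"roll":0}]' -1 30
```

```text
time_s: 4.43
position: [0.4813, 0.1308, 0.1283]
tool_rot: [[0.307, 0.952, 0.002], [0.952, -0.307, 0.0], [0.001, 0.001, -1.0]]
ft_force: [0.6, 0.2, 0.1]
grip_width: 0.0854
gripper_force: 0.0
time_s: 5.27
position: [0.4807, 0.1308, 0.1275]
tool_rot: [[0.307, 0.952, 0.0], [0.952, -0.307, 0.0], [0.0, 0.0, -1.0]]
ft_force: [-0.7, -0.1, 2.6]
grip_width: 0.0193
gripper_force: 30.6
```

```bash

python3 -m jog '[{"linear":[0,0,-0.1],"roll":0},{"linear":[0,0,-0.2],"roll":0},{"linear":[0,0,-0.3],"roll":0},{"linear":[0,0,-0.4],"roll":0},{"linear":[0,0,-0.4],"roll":0},{"linear":[0,0,-0.4],"roll":0},{"linear":[0,0,-0.4],"roll":0},{"linear":[0,0,-0.3],"roll":0},{"linear":[0,0,-0.1],"roll":0},{"linear":[0,0,0],"roll":0},{"linear":[0,0,0],"roll":0},{"linear":[0,0,0],"roll":0}]'
python3 - <<'E'
from h import *
s=env.observe(); print(s["position"],s["gripper_force"])
_,a=shot("side","side3.png");_,b=shot("scene","scene3.png")
cv2.imwrite("pics/c3.png",np.hstack([cv2.resize(a[50:250,170:340],(400,470)),cv2.resize(b[50:250,150:320],(400,470))])[:,:,::-1])
E
```

```text
time_s: 6.27
position: [0.4802, 0.1307, 0.2305]
tool_rot: [[0.307, 0.952, -0.002], [0.952, -0.307, -0.0], [-0.001, -0.002, -1.0]]
ft_force: [0.2, 0.4, -0.9]
grip_width: 0.0195
gripper_force: 30.3
[0.4802253  0.13073679 0.23051406] 30.314542651176453
```

View pics/c3.png

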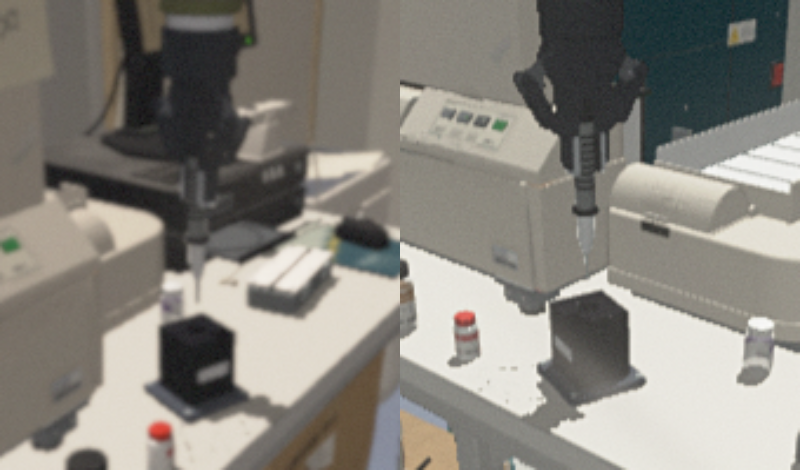

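The probe is held upright with its tip well above the holder. Next I'll move beyond the block's right face, go down and push back over the edge so that the probe leans.

```bash

python3 -m jog '[{"linear":[-0.3,0,0],"roll":0},{"linear":[-0.4,0,0],"roll":0},{"linear":[-0.5,0,0],"roll":0},{"linear":[-0.3,0,0],"roll":0},{"linear":[0,0,0.3],"roll":0},{"linear":[0,0,0.4],"roll":0},{"linear":[0,0,0.5],"roll":0},{"linear":[0,0,0.5],"roll":0},{"linear":[0,0,0.4],"roll":0},{"linear":[0,0,0.1],"roll":0},{"linear":[0,0,0],"roll":0},{"linear":[0,0,0],"roll":0}]'
python3 -m jog '[{"linear":[0.2,0,0],"roll":0},{"linear":[0.2,0,0],"roll":0},{"linear":[0.2,0,0],"roll":0},{"linear":[0.2,0,0],"roll":0},{"linear":[0.2,0,0],"roll":0},{"linear":[0,0,0],"roll":0}]' -1 25
python3 -m jog '[{"linear":[0.2,0,0],"roll":0},{"linear":[0.2,0,0],"roll":0},{"linear":[0.2,0,0],"roll":0},{"linear":[0.2,0,0],"roll":0},{"linear":[0.2,0,0],"roll":0},{"linear":[0.2,0,0],"roll":0},{"linear":[0.2,0,0],"roll":0},{"linear":[0,0,0],"roll":0},{"linear":[0,0,0],"roll":0}]'
python3 - <<'E'
from h import *
s=env.observe(); print(s["position"],s["gripper_force"])
_,a=shot("side","side4.png");_,b=shot("scene","scene4.png")
cv2.imwrite("pics/c4.png",np.hstack([cv2.resize(a[50:250,170:340],(400,470)),cv2.resize(b[50:250,150:320],(400,470))])[:,:,::-1])
E
```

```text
time_s: 7.37
position: [0.4624, 0.0734, 0.1439]
tool_rot: [[0.307, 0.952, 0.001], [0.952, -0.307, -0.0], [0.0, 0.001, -1.0]]
ft_force: [0.1, -0.2, -0.7]
grip_width: 0.0193
gripper_force: 30.3
time_s: 7.87
position: [0.4749, 0.113, 0.1434]
tool_rot: [[0.306, 0.952, 0.0], [0.952, -0.306, -0.0], [0.0, 0.0, -1.0]]
ft_force: [-0.5, -1.3, 2.4]
grip_width: 0.019
gripper_force: 30.7
time_s: 8.62
position: [0.4921, 0.1658, 0.1437]
tool_rot: [[0.306, 0.952, 0.001], [0.952, -0.306, 0.001], [0.001, 0.001, -1.0]]
ft_force: [-0.7, 0.4, 3.8]
grip_width: 0.0191
gripper_force: 31.9
[0.49208391 0.16581968 0.14371486] 31.907928586006165
```

View pics/c4.png

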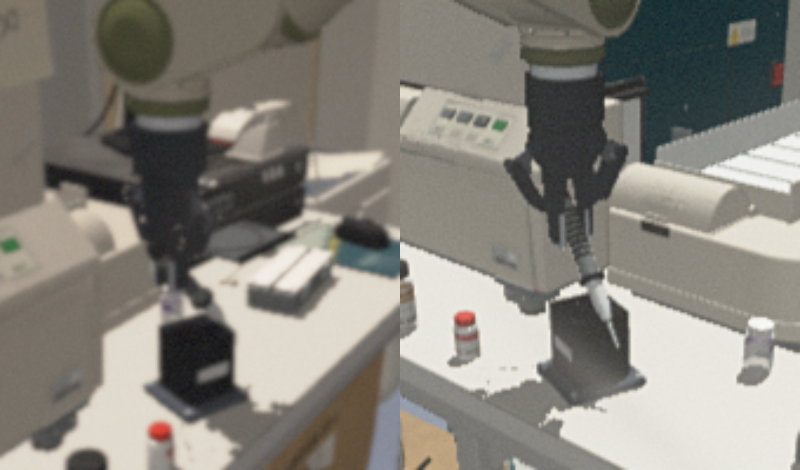

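The probe leans about 40-45 degrees, tip towards the carrier (scene composite, tip about (617,345)). Next I'll raise it, move over the gasket's left end and measure the tip in both cameras.

```bash

python3 -m jog '[{"linear":[0,0,-0.1],"roll":0},{"linear":[0,0,-0.25],"roll":0},{"linear":[0,0,-0.4],"roll":0},{"linear":[0,0,-0.5],"roll":0},{"linear":[0,0,-0.5],"roll":0},{"linear":[0,0,-0.35],"roll":0},{"linear":[0,0,-0.15],"roll":0},{"linear":[0,0,0],"roll":0},{"linear":[0,0,0],"roll":0},{"linear":[0,0,0],"roll":0}]' -1 45
python3 - <<'E'
from h import *
s=env.observe(); print(s["position"],s["gripper_force"]); shot("side","sideA.png");shot("scene","sceneA.png")
E
python3 -m jog '[{"linear":[-0.2,0.1,0],"roll":0},{"linear":[-0.4,0.25,0],"roll":0},{"linear":[-0.5,0.35,0],"roll":0},{"linear":[-0.6,0.4,0],"roll":0},{"linear":[-0.6,0.4,0],"roll":0},{"linear":[-0.6,0.4,0],"roll":0},{"linear":[-0.6,0.4,0],"roll":0},{"linear":[-0.5,0.3,0],"roll":0},{"linear":[-0.4,0.25,0],"roll":0},{"linear":[-0.28,0.16,0],"roll":0},{"linear":[0,0,0],"roll":0},{"linear":[0,0,0],"roll":0}]'
python3 -m jog '[{"linear":[0,0,0.2],"roll":0},{"linear":[0,0,0.35],"roll":0},{"linear":[0,0,0.4],"roll":0},{"linear":[0,0,0.4],"roll":0},{"linear":[0,0,0.25],"roll":0},{"linear":[0,0,0.15],"roll":0},{"linear":[0,0,0],"roll":0},{"linear":[0,0,0],"roll":0},{"linear":[0,0,0],"roll":0},{"linear":[0,0,0],"roll":0}]'
python3 - <<'E'
from h import *
s=env.observe(); p=np.array(s["position"]); print(p,s["gripper_force"]); shot("side","sideB.png");shot("scene","sceneB.png")
R=np.array([.306,.952,0]);rows=[]
for L,P in (("A",[.492,.166,.234]),("B",p)):
    t=np.array(P)+[0,0,.0187]-R*.088-[0,0,.098]; row=[]
    for n in ("side","scene"):
        c=optics.calibration(n);u,v=proj(c,t)[0].round().astype(int);print(L,n,u,v,"crop origin",u-33,v-25)
        im=cv2.imread(f"pics/{n}{L}.png")[v-25:v+25,u-33:u+33]; row.append(cv2.resize(im,(396,300),interpolation=cv2.INTER_CUBIC))
    rows.append(np.hstack(row))
cv2.imwrite("pics/c5.png",np.vstack(rows))
E
```

```text
time_s: 9.55
position: [0.4912, 0.1649, 0.2322]
tool_rot: [[0.307, 0.952, -0.002], [0.952, -0.307, -0.0], [-0.001, -0.002, -1.0]]
ft_force: [0.2, -0.2, -0.8]
grip_width: 0.0188
gripper_force: 43.9
[0.49121305 0.16494771 0.23219493] 43.93598735332489
time_s: 10.65
position: [0.5486, -0.0504, 0.233]
tool_rot: [[0.308, 0.951, -0.001], [0.951, -0.308, 0.0], [0.0, -0.001, -1.0]]
ft_force: [-0.3, 0.1, 0.2]
grip_width: 0.0191
gripper_force: 44.0
time_s: 11.48
position: [0.5491, -0.0501, 0.1641]
tool_rot: [[0.307, 0.952, 0.001], [0.952, -0.307, -0.0], [0.0, 0.001, -1.0]]
ft_force: [-0.1, 0.3, -0.6]
grip_width: 0.0191
gripper_force: 44.0
[ 0.54908867 -0.05013018  0.16408894] 43.97246181964874
A side 268 160 crop origin 235 135
A scene 241 161 crop origin 208 136
B side 287 156 crop origin 254 131
B scene 336 209 crop origin 303 184
```

View pics/c5.png

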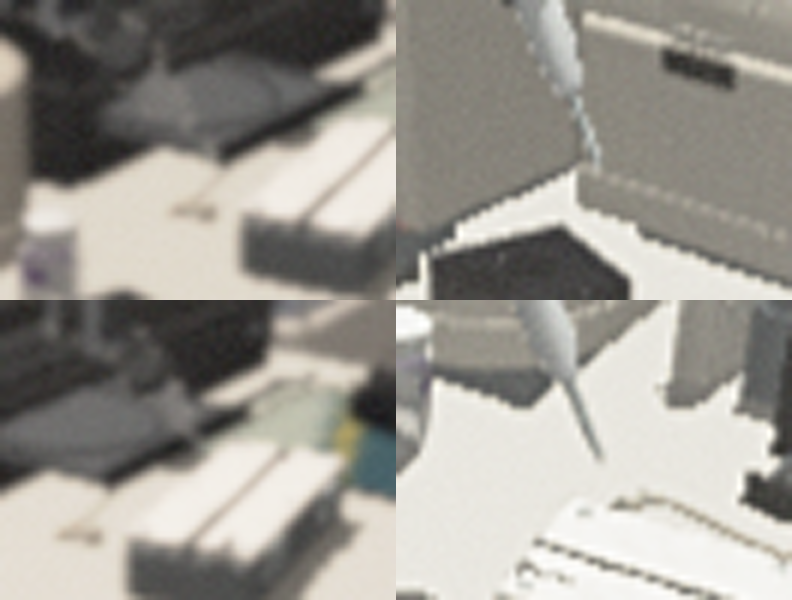

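Tip in the scene camera: A (241.7,163.2), B (337.3,210.8). In the side camera it is faint, B about (288,157). I'll refine the side pixel by differencing A and B and then triangulate.

```bash
python3 - <<'E'
from h import *
A=cv2.imread("pics/sideA.png").astype(float);B=cv2.imread("pics/sideB.png").astype(float)
d=np.abs(A-B).max(2)[144:166,276:300]; print("cols 276.. rows 144..");
for i,r in enumerate(d.astype(int)): print(144+i,' '.join('%3d'%x for x in r))
a=optics.calibration("scene");b=optics.calibration("side")
for v in ((288.2,156.8),(287.5,156)): print(tri([(a,(337.3,210.8)),(b,v)]))
# scene only + known lean plane & length 0.132 from pad
s=env.observe();pad=np.array(s["position"])+[0,0,.0187]; R=np.array([.307,.952,0])
n=np.array([.952,-.307,0]);o,dd=ray(a,(337.3,210.8)); x=o+dd*(n@(pad-o))/(n@dd); v=x-pad
print("plane",x.round(4),"len",np.linalg.norm(v).round(4),"lean",np.degrees(np.arctan2(-(v@R),-v[2])))
E
```

```text
cols 276.. rows 144..
144   5  10  11   8   8  27  49  45  30  12   3   5   6   2   5   5  11   7   8   8   7   8   9   5
145  12  15  22  13   5  34  60  65  40  16   9   2   1   3   6   6   8   9   9   9   9   8   8   5
146  17  22  10   7  14  36  51  51  35   9   5   2   4   7   8   9   9   9   9   9   8   5   3   6
147   4   1  16  17  17  28  34  37  33  14   9   6   6   6   9   8   9   8   6   6   6  12   5   3
148   2   7  15  18  18  17  22  27  27  19  12   6   8   3   8   6   5   4   2   7   5   7   4   8
149   5   2   6  12  19  17  20  22  28  32  14  10   6   5   6   4   2   4   5   7  10   6  11   8
150   4   7   7   7  13  19  18  21  24  24  15   6   6   4   6   0   7   2   5   9   5   3   8   8
151   4   4   4   3   7  13  15  22  25  22  16   9   2   7   2   2   2   5   5   2   6   9   6   6
152   7   8  11   2   2  11  14  24  30  36  24  12   2   5   2   4   6   5   8   5   6   9   5   7
153   3   3   6   1   7   9   5  10  27  47  45  35   9   4   6   7   7   3   9  11   8   6   7   6
154   5   2   3   5   3   5   3   6  12  33  36  22   9   6   4   8   6   6  1
[... 731 characters left out ...]
 9   5  11   8   4   3   7   4   5   5   4   4   2   4   5   5   5   4  10   8   5   5   6
163   6   9   7   6   6   7   6   6   6   6   5   4   4   4   6   4   7   7  13   6   4   3   6   5
164   4   6   9   5   5   5   4   5   5   4   5   6   7   6   5   9   7   6   8   4   5   5   4   4
165   8   4  10   5   6   4   5   5   6   4   5   4   6   7   8   7   5   8   6   4   4   4   4   3
(array([ 0.52139317, -0.13785973,  0.08205844]), [np.float64(0.00012839195541689813), np.float64(0.00012839195541701487)])
(array([ 0.52310952, -0.13761577,  0.0829257 ]), [np.float64(0.0017857051556355523), np.float64(0.0017857051556355473)])
plane [ 0.5206 -0.1382  0.0824] len 0.1363 lean 42.71999846099543
```

```bash

python3 -m jog '[{"linear":[0.06,0,0.05],"roll":0},{"linear":[0.06,0,0.1],"roll":0},{"linear":[0,0,0.1],"roll":0},{"linear":[0,0,0.1],"roll":0},{"linear":[0,0,0.1],"roll":0},{"linear":[0,0,0.1],"roll":0},{"linear":[0,0,0.1],"roll":0},{"linear":[0,0,0.1],"roll":0},{"linear":[0,0,0.1],"roll":0},{"linear":[0,0,0.07],"roll":0},{"linear":[0,0,0],"roll":0},{"linear":[0,0,0],"roll":0}]'
python3 - <<'E'
from h import *
s=env.observe();p=np.array(s["position"]);print(p)
t=p-[.5491,-.0501,.1641]+[.521,-.138,.083]; print("tip est",t)
B=cv2.imread("pics/sceneB.png").astype(float); c,im=shot("scene","sceneC.png"); C=im[:,:,::-1].astype(float)
u,v=proj(c,t)[0]; print("expected px",u,v, "seam0 px",proj(c,[.5225,-.1333,.04])[0])
u,v=int(round(u)),int(round(v)); d=np.abs(B-C).max(2)[v-10:v+6,u-10:u+8]; print("cols",u-10)
for i,r in enumerate(d.astype(int)): print(v-10+i,' '.join('%3d'%x for x in r))
E
```

```text
time_s: 12.58
position: [0.5502, -0.0455, 0.1265]
tool_rot: [[0.307, 0.952, -0.0], [0.952, -0.307, 0.0], [0.0, -0.0, -1.0]]
ft_force: [0.3, -0.6, -0.5]
grip_width: 0.0191
gripper_force: 44.0
[ 0.55024768 -0.0455405   0.12646025]
tip est [ 0.52214768 -0.1334405   0.04536025]
expected px 333.80176071744404 224.45641055558966 seam0 px [333.56389192 226.43427102]
cols 324
214   1   3   5   7  65  93  28   3   3   2   0   1   1   1   3   3   2   1
215   3   3   1   4   8  89  51   1   4   1   3   4   0   2   1   1   1   2
216   1   1   1   4   7  62  77   9   4   1   2   2   2   2   1   1   6   1
217   1   1   1   2   4  54  95  40   5   3   1   1   3   0   2   4   7   2
218   0   0   2   2   7  17  73  73  13   2   1   2   1   1   3   5   6   5
219   1   1   2   2   2   4  52  94  36   8   5   2   1   0   4   2   1   1
220   0   1   1   3   1   3   8  90  50   6   2   2   0   1   1   1   1   0
221   1   1   0   3   2   2   7  53  79  11   3   1   0   0   1   0   2   1
222   3   1   3   1   1   3   4   6  78  28   3   2   0   1   1   1   1   1
223   1   1   2   1   3   3   3   5  53  51   2   1   0   1   1   1   0   2
224   1   5  10   6   3   3   4   5  25  49   2   2   1   1   0   1   1   0
225   2  39  16  65  79  30   2   8  33  32   3   1   1   0   1   1   0   0
226   8  14   4  14  11   5   3  56  25   9   3   2   1   0   0   1   2   1
227  61  35   2   2   2   1   2   9   2   1   3   3   3   1   2   1   2   1
228 104  96  40   3   3   1   2   2   0   0   1   1   3   2   5   2   4   3
229  24  17  78  38  28  30  31   2   2   1   1   1   1   3   2   2   9   6
```

```bash

python3 -m jog '[{"linear":[0,0,-0.05],"roll":0},{"linear":[-0.03,0.015,0],"roll":0},{"linear":[-0.07,0.034,0],"roll":0},{"linear":[-0.07,0.034,0],"roll":0},{"linear":[-0.07,0.034,0],"roll":0},{"linear":[-0.07,0.034,0],"roll":0},{"linear":[-0.07,0.034,0],"roll":0},{"linear":[-0.07,0.034,0],"roll":0},{"linear":[-0.07,0.034,0],"roll":0},{"linear":[-0.07,0.034,0],"roll":0},{"linear":[-0.07,0.034,0],"roll":0},{"linear":[-0.07,0.034,0],"roll":0}]'
cat >> h.py <<'E'
def chk(fn):
    s=env.observe();p=np.array(s["position"]);t=p-[.5491,-.0501,.1641]+[.521,-.138,.082]
    m=np.array([.5315,-.1977,.04]);d=np.array([.139,-.990,0]);a=(t-m)@d
    B=cv2.imread("pics/sceneB.png").astype(float); c,im=shot("scene",fn); C=im[:,:,::-1].astype(float)
    g=proj(c,m+a*d)[0];e=proj(c,t)[0]
    print("tip",t.round(4),"along",a.round(4),"across",((t-m)@[.99,.139,0]).round(4),"px exp",e.round(1),"gasket",g.round(1))
    u,v=e.round().astype(int);q=np.abs(B-C).max(2)[v-8:v+6,u-8:u+8].astype(int)
    for i,r in enumerate(q): print(v-8+i,u-8,' '.join('%3d'%x for x in r))
E
python3 -c "
from h import *
chk('D1.png')"
```

```text
time_s: 13.63
position: [0.5548, -0.078, 0.1285]
tool_rot: [[0.307, 0.952, -0.0], [0.952, -0.307, 0.0], [0.0, -0.0, -1.0]]
ft_force: [0.1, -0.3, -0.6]
grip_width: 0.0189
gripper_force: 44.0
tip [ 0.5267 -0.1659  0.0464] along -0.0322 across -0.0003 px exp [348.6 228.4] gasket [348.3 230.9]
220 341   2   2   2  74  71  17   2   4   3   0   3   4   2   3   2   2
221 341   0   2   6  46  98  35   1   1   4   0   2   1   2   6   2   6
222 341   1   1   4   7  88  56   4   1   1   1   0   2   1   1   3   2
223 341   1   1   2   6  51  83  15   4   2   1   0   0   1   2   1   1
224 341   2   2   0   5  11  84  43   4   2   0   0   0   1   1   0   3
225 341   0   1   1   3   5  64  69   6   3   1   1   1   0   1   0   2
226 341   1   0   1   1   4  31  88  24   2   1   1   1   1   0   1   1
227 341   3   1   1   1   3   6  71  37   1   1   0   0   1   1   1   2
228 341   1   8   3   5   4   2  13   7   1   1   1   1   1   0   0   0
229 341  59  35   9   7   3   4   5   2   1   1   1   1   1   0   2   0
230 341  12  80  81  80  30  11   1   5   2   1   1   2   1   0   1   0
231 341   5  15  14  11   5  55  18   5   6   5   3   2   2   2   2   1
232 341   2   2   3   3   3   9   4   3   1   4   4   6   4   4   3   1
233 341   1   1   1   1   1   1   1   1   1   2   2   2   3   3   1   2
```

On track: the tip is about 5 mm above the gasket. Continuing.

```bash

python3 -m jog '[{"linear":[-0.07,0.034,0],"roll":0},{"linear":[-0.07,0.034,0],"roll":0},{"linear":[-0.07,0.034,0],"roll":0},{"linear":[-0.07,0.034,0],"roll":0},{"linear":[-0.07,0.034,0],"roll":0},{"linear":[-0.07,0.034,0],"roll":0},{"linear":[-0.07,0.034,0],"roll":0},{"linear":[-0.07,0.034,0],"roll":0},{"linear":[-0.07,0.034,0],"roll":0},{"linear":[-0.07,0.034,0],"roll":0},{"linear":[-0.07,0.034,0],"roll":0},{"linear":[-0.07,0.034,0],"roll":0}]'
python3 -c "
from h import *
chk('D2.png')"
```

```text
time_s: 14.68
position: [0.56, -0.115, 0.1285]
tool_rot: [[0.307, 0.952, -0.0], [0.952, -0.307, 0.0], [0.0, -0.0, -1.0]]
ft_force: [-0.9, -0.5, -1.1]
grip_width: 0.019
gripper_force: 44.0
tip [ 0.5319 -0.2029  0.0464] along 0.0052 across -0.0003 px exp [366.2 233.7] gasket [365.8 236.1]
226 358   1   1   3  12  95  78  20   2   2   9   2   3   2   2   4   1
227 358   1   0   4   5  63  93  20   2   2   2   3   3   4   5   5   3
228 358   2   0   2   6  20  94  47   1   1   3   2   1   4   1   3   3
229 358   1   1   1   3   3  77  79  15   1   2   2   2   1   2   0   3
230 358   0   1   0   2   7  44  99  26   3   1   1   1   0   0   0   0
231 358   0   0   1   1   5   5  81  59   2   2   1   1   1   0   1   0
232 358   1   2   0   0   3   5  50  80  10   1   2   0   1   0   1   1
233 358   4   3   1   2   1   3  10  25   6   0   0   2   0   0   1   1
234 358  23  11   4   4   3   2   1   1   1   1   0   1   0   1   2   1
235 358   5  64  75  27   8   5   4   2   1   1   0   0   1   1   1   0
236 358   3  14  15   4   5   3  15   4   4   3   3   1   1   1   1   1
237 358   0   3   1   2   1   1   3   1   3   5   3   2   4   1   1   1
238 358   1   0   1   0   1   1   1   1   2   2   7   6   5   1   2   1
239 358   1   1   1   0   1   1   1   0   1   2   1   1   2   1   4   4
```

Good. Next comes the second half, ending about 65 mm past the middle.

```bash

python3 -m jog '[{"linear":[-0.07,0.034,0],"roll":0},{"linear":[-0.07,0.034,0],"roll":0},{"linear":[-0.07,0.034,0],"roll":0},{"linear":[-0.07,0.034,0],"roll":0},{"linear":[-0.07,0.034,0],"roll":0},{"linear":[-0.07,0.034,0],"roll":0},{"linear":[-0.07,0.034,0],"roll":0},{"linear":[-0.07,0.034,0],"roll":0},{"linear":[-0.07,0.034,0],"roll":0},{"linear":[-0.07,0.034,0],"roll":0},{"linear":[-0.07,0.034,0],"roll":0},{"linear":[-0.07,0.034,0],"roll":0}]'
python3 -m jog '[{"linear":[-0.07,0.034,0],"roll":0},{"linear":[-0.07,0.034,0],"roll":0},{"linear":[-0.07,0.034,0],"roll":0},{"linear":[-0.07,0.034,0],"roll":0},{"linear":[-0.07,0.034,0],"roll":0},{"linear":[-0.07,0.034,0],"roll":0},{"linear":[-0.06,0.03,0],"roll":0},{"linear":[-0.03,0.015,0],"roll":0},{"linear":[0,0,0],"roll":0},{"linear":[0,0,0],"roll":0},{"linear":[0,0,0],"roll":0}]'
python3 -c "
from h import *
chk('D3.png')"
```

```text
time_s: 15.73
position: [0.5653, -0.152, 0.1285]
tool_rot: [[0.307, 0.952, -0.0], [0.952, -0.307, 0.0], [-0.0, -0.0, -1.0]]
ft_force: [0.2, -0.1, -0.4]
grip_width: 0.0194
gripper_force: 44.0
time_s: 16.65
position: [0.5684, -0.174, 0.1285]
tool_rot: [[0.307, 0.952, -0.0], [0.952, -0.307, 0.0], [0.0, -0.0, -1.0]]
ft_force: [0.1, 0.2, -0.5]
grip_width: 0.0191
gripper_force: 44.0
tip [ 0.5403 -0.2619  0.0464] along 0.0648 across -0.0002 px exp [395.9 242.5] gasket [395.3 245. ]
234 388   1   3   2  81  83  34   3   8   4   2   3   4   4   4   1   2
235 388   0   2   7  48 110  72  20   2   2   1   4   4   3   4   6   1
236 388   0   1   5   7  92  97  39   3   1   1   2   3   2   2   3   1
237 388   1   1   3   7  51 102  35   5   2   1   0   1   2   4   3   2
238 388   1   0   2   6   8  80  58   2   3   1   1   1   0   3   2   1
239 388   1   1   1   2   5  48  85  17   3   2   1   0   0   3   3   2
240 388   3   1   0   2   4   7  72  52   1   2   1   1   0   1   1   2
241 388   2   1   1   1   2   4  46  66  11   1   1   1   0   1   2   1
242 388   4   3   2   2   3   2   8  12   5   1   1   0   1   0   0   1
243 388  14   2   2   2   1   2   1   2   0   0   3   2   0   1   1   2
244 388  56  26  14   6   6   1   4   1   1   1   2   1   1   1   1   0
245 388  13   5   1   3  45  30   6   6   3   2   3   1   1   0   1   1
246 388   1   2   2   2  11   5   3   7   2   5   3   6   1   3   1   0
247 388   0   1   1   1   1   1   2   1   2   2   2   3   5   6   5   6
```

```bash

python3 -m jog '[{"linear":[0,0,-0.1],"roll":0},{"linear":[0,0,-0.2],"roll":0},{"linear":[0,0,-0.4],"roll":0},{"linear":[0,0,-0.6],"roll":0},{"linear":[0,0,-0.6],"roll":0},{"linear":[0,0,-0.6],"roll":0},{"linear":[0,0,-0.6],"roll":0},{"linear":[0,0,-0.4],"roll":0},{"linear":[0,0,-0.25],"roll":0},{"linear":[0,0,-0.1],"roll":0},{"linear":[0,0,0],"roll":0},{"linear":[0,0,0],"roll":0}]'
python3 -m jog '[{"linear":[0,0,0],"roll":0},{"linear":[0,0,0],"roll":0},{"linear":[0,0,0],"roll":0},{"linear":[0,0,0],"roll":0},{"linear":[0,0,0],"roll":0},{"linear":[0,0,0],"roll":0},{"linear":[0,0,0],"roll":0},{"linear":[0,0,0],"roll":0}]'
python3 -c "
from h import *
print(env.observe()['qvel'].round(2))
print(env.close_job())"
```

```text
time_s: 17.7
position: [0.5683, -0.174, 0.2822]
tool_rot: [[0.307, 0.952, -0.001], [0.952, -0.307, 0.0], [0.0, -0.001, -1.0]]
ft_force: [0.3, -0.3, -0.9]
grip_width: 0.019
gripper_force: 44.0
time_s: 18.37
position: [0.5684, -0.1741, 0.2825]
tool_rot: [[0.307, 0.952, -0.0], [0.952, -0.307, -0.0], [-0.0, -0.0, -1.0]]
ft_force: [-0.6, -0.5, -0.1]
grip_width: 0.0192
gripper_force: 44.0
[ 0.1   0.02  0.    0.03 -0.04 -0.09]
the job is handed in; nothing more can be done
None
```

I drew the probe out and leaned it to about 43°. I guided its tip along the gasket at about 3.7 cm/s, an estimated 3–6 mm above it, and handed the job in at 18.4 s. It ended held and at rest, tip about 20 cm up; no verdict was returned, and I did not re-check the vials in pictures after the move.

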